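# Dock the tube carriage at the reader

## Robot

A 6-joint arm with a two-finger parallel gripper is mounted at the origin on the work surface. World frame = base frame: x ahead of the robot, y to its left, z up, the work surface at z = 0. Lengths are in m, angles in degrees, forces in N, time in s.
With the tool pointing down it reaches from about 0.275 to 0.775 m from the base axis. Payload 14.6 kg.
Tool frame: the origin (TCP) lies on the centre line of the jaws, within the pads' length; the fingertips stand 17 mm ahead of it and the grasp point (between the pads) lies 2 mm behind it; x points along the fingers, z is the direction in which the jaws open and shut, and the axes are right-handed (so a half turn about x gives the same grasp; the last joint's range is limited). The gripper opens to 85 mm and grips with 20 to 120 N. Pads are 22 mm wide; open, the fingers measure 114 mm over their backs; the gripper's body (76 mm by 85 mm) begins 54 mm behind the grasp point. The pads swing forward as they close: fully open they stand 13 mm farther back than shut.
Start: joints at [66.331, 15.075, -2.767, 72.158, 0, 81.102], TCP at [0.134, 0.508, 0.248] pointing down, gripper open.
Joint ranges: [-151.79, 151.79], [-50.71, 97.33], [-67.44, 78.34], [-121.81, 120.89], [-77.56, 73.72], [-180, 180]. Speed limits (degrees/s): [108.29, 108.29, 147.25, 159.86, 180, 180].

## Interface

Orientations are given as [roll, pitch, yaw] about the fixed x, y, z axes, in that order (R = Rz(yaw) Ry(pitch) Rx(roll)).
In Python, from bench import status, cams, job gives the robot as it stands.
- The arm moves only by the tool play_rows, never from a script. Its argument "targets" is a list of rows, each a list of 7 numbers: the finger opening in cm, from 0 to 8.54, then the shift along the world's x, y, z in cm, then the turn, a rotation vector about the world's x, y, z in rad. A call has 1 to 20 rows; each row is the pose to reach, as a shift and turn from the pose measured when the call began; what a row does not reach only later rows make up. A row lasts 1/8 s, in which the tool goes at most 62.5 mm and 10.7 degrees, less where a joint would pass 70% of its speed; a pose out of reach is approached as far as the arm can. A call with a gripper value outside its range is refused whole. The fingers move at their own pace and stop on an object; the grip force is fixed at half the most. Time passes only in rows, so rows that repeat a pose let the fingers close. It gives the time, the measured TCP pose, the force and the opening at its end, in the units of the state.
- status.sense(): the state, without advancing time (a new reading comes with each control period).
- cams.snapshot(name): name is "scene" or "top" or "wrist"; returns the picture (384x512x3 uint8, red, green, blue); there is no depth.
- cams.calibration(name): a dict with "mtx" (3x3 intrinsics, pixels), "k1" (the pictures are not rectified: a ray, as slopes to the right and down, at radius r is drawn at 1 + k1 r^2 times it, then the intrinsics apply), "position" and "attitude" of the camera in the world; the wrist camera has in their place "hand_eye" (4x4, takes a point from camera to tool coordinates, whose origin is the TCP and whose axes are the tool frame's). Camera axes: x right, y down, z forward; pixel columns grow to the right and rows downward; lengths in m; the calibration is good to about 2 mm. A picture is of the moment at which its call begins: read the wrist's pose just before it. calibration takes no time and is no camera call.
- job.job_done(): hands the job in, once; it reports no verdict.
The state is a dict: "time_s": time; "joints": joint angles; "qvel": joint speeds; "joint_efforts": joint torques, N m; "tcp_pos": TCP position; "tcp_rot": TCP orientation; "ft_force": force on the tool from outside, world axes, zero at the start; "torque": the same for the moment, N m; "gripper_width": finger opening in m.
Only numpy, scipy, OpenCV 4.12 (cv2) and the standard library are available. Lean on these libraries where they do the work, as an engineer would, in place of code of your own. Each camera call takes 0.05 s, during which the arm holds its last target. There are 200 camera calls.

## Task

Bring the tube carriage up to the reader: with a fingertip press down the round lock button on top of the carriage and, keeping it held down the whole way, slide the carriage along its rail until its bumper meets the end stop under the reader; then let the button spring back up so that the carriage is locked there, and take the hand away. Nothing is to be gripped or lifted: do not touch the rack of capped tubes that rides on the carriage, and leave everything else on the bench where it stands.

Things in the scene. Friction and masses are not known exactly. Their poses are not given: they have to be found in the camera images.
- rail: Fixed bench rail for the tube carriage: aluminium base plate 140 mm wide (its x) and 510 mm long (its y, from y -230 to +280 mm), 10 mm thick, with two steel guide bars, 40 mm high in all. Origin on the bench surface on the rail's centre line. Its +y axis is the direction in which the carriage must slide, towards the reader; z up. Place and yaw differ from start to start.
- carriage (a joint): How far the carriage has slid along the rail's +y, m; starts at 0. Locked there while the button is up (1 to 2 mm of play): a pin on the button then stands between steel teeth under the deck. With the button down it slides with about 1.5 N of friction plus a little drag (6 N per m/s) and stays where it is left; a button let up on the way catches on the next tooth.
- lock_button (a joint): How far the lock button is pressed, m: 0 is up, 0.006 fully down. A spring pushes it up with about 4.5 N at the top and 7.5 N fully down. The lock is free once it is 3.5 mm down; less than that and the pin meets a tooth. At the end stop it springs fully up, and locks, only if the bumper is within about 4 mm of the stop; the last tooth lies there, so the button must still be down on arrival.
- button_top (a point): Centre of the flat top of the round grey lock button, 34 mm across, on the carriage's centre line near its rear; 88 mm above the bench when up, 14 mm above its white housing (70 mm across the rail, 55 mm along it). Moves with carriage and button; 181 mm behind (-y) the bumper's front. A fingertip pressing it can drag the carriage by friction or push against the push plate.
- push_plate (a point): Middle of the top edge of the rear face of the upright aluminium push plate of the carriage: 70 mm wide across the rail, 6 mm thick, top 102 mm above the bench, its rear face 28 mm ahead (+y) of the button's centre, 11 mm ahead of the button's rim. Carriage axes as the rail's.
- rack_top (a point): Centre of the white tube rack (90 mm across the rail, 116 mm along it) with nine blue-capped tubes, seated on the carriage, at the height of the cap tops, 100 mm above the bench. Its rear face lies 5 mm ahead of the push plate's front face; the nearest caps begin some 17 mm ahead of the plate. Not to be touched.
- rack: The same tube rack: origin at the centre of its underside, 97 mm ahead (+y) of the button's centre, 52 mm above the bench; axes as the rail's.
- carriage_nose (a point): Middle of the front of the rubber bumper (40 mm wide) at the carriage's front end, 46 mm above the bench. Axes as the rail's. The carriage is an aluminium deck 106 mm wide, 200 mm long, top 52 mm above the bench, bearing from the rear (-y) to the front: the button's housing, an upright push plate, the tube rack, the bumper.
- stop_face (a point): Middle of the face of the rigid dark steel end stop (60 mm wide, 30 mm high) in front of the reader, 46 mm above the bench, on the rail's centre line; axes as the rail's, so the bumper comes at it along +y. The way to go is the y distance from carriage_nose to stop_face in the rail's frame, 115 to 195 mm at the start.
- reader: White tube reader, 124 mm across the rail, 60 mm along it, top 128 mm above the bench, fixed astride the rail behind the end stop, at a place along the rail that differs from start to start. Origin on the rail's centre line at bench level, under the face of the end stop; axes as the rail's.
- beaker: Glass beaker, 66 mm across, 80 mm high, in front of the rail; origin at the centre of its underside. Leave alone.
- bottle: White plastic bottle, 54 mm across, 110 mm high, behind the rail; origin at the centre of its underside. Leave alone.
- jar: Amber glass jar with a black cap, 52 mm across, 65 mm high, behind the rail; origin at the centre of its underside. Leave alone.
- small_rack: Loose white tube rack with six blue caps, 55 x 85 mm, 51 mm high, in front of the rail; origin at the centre of its underside. Leave alone.
- pipette: Pipette lying on the bench, about 240 mm long, 26 mm wide, 24 mm high, on the robot's right; origin under the middle of its body. Leave alone.
- tube: Blue screw-capped tube standing on the bench in front of the rail near its rear end, 35 mm across, 104 mm high; origin at the centre of its underside. Leave alone.

How it is judged:
By the outcome, as a careful person would: the job done as asked, in the order asked, and still so for the second after the job is handed in, with the robot touching nothing.
It also fails if it takes over 42 s, if anything falls off the work surface, if the arm or the gripper's body presses on something with over 40 N, if the wrist force passes 120 N, or if a joint passes its speed limit or range.

## Working session

There is one attempt and no reset: what is moved stays moved. The work goes in short steps, Python scripts to look and compute and a tool call to move; the robot and the scene stay as the last step left them, time stands still between calls to the robot, and variables do not carry over. Pictures are saved under pics/ and viewed, about 8 in all and at most 12, crops included, and the job is handed in when it is done.

Besides the shell and the picture viewer there is one more tool, called after "Call:" as name([rows], argument=value, ...), one row to a line, values as JSON. play_rows: Moves the arm, as the interface text tells. Its arguments: {"type":"object","properties":{"targets":{"type":"array","items":{"type":"array","items":{"type":"number"}}}},"required":["targets"]}

```bash
mkdir -p pics; ls; python3 - <<'E'
from bench import status,cams
import cv2
print(status.sense())
for n in("scene","top"):
    cv2.imwrite(f"pics/{n}0.png",cams.snapshot(n)[:,:,::-1]); print(n,cams.calibration(n))
print(cams.calibration("wrist"))
a=cv2.imread("pics/top0.png");cv2.imwrite("pics/top0b.png",cv2.resize(a,(800,600),interpolation=cv2.INTER_CUBIC))
E
```

```text
pics
{'time_s': 0.0, 'joints': array([ 6.63320528e+01,  1.51008402e+01, -2.80523133e+00,  7.21591620e+01,
        2.42389111e-04,  8.11001076e+01]), 'qvel': array([-0.04828744,  0.01528207,  0.01672866,  0.03055444,  0.00939817,
       -0.03003736]), 'joint_efforts': array([-3.40337820e-04, -6.37607217e+01,  3.84584463e+01,  1.31856566e-02,
       -1.39083277e-04, -2.38817358e-05]), 'tcp_pos': array([0.13373633, 0.50740046, 0.24779754]), 'tcp_rot': array([ 170.88721401,   89.93476602, -113.88084101]), 'ft_force': array([ 0.68545631, -0.88544057,  1.58087514]), 'torque': array([-0.04781858,  0.03383079, -0.00094622]), 'gripper_width': 0.0852233128115163}
scene {'mtx': array([[473.13615416,   0.        , 268.00467844],
       [  0.        , 473.13615416, 186.76939771],
       [  0.        ,   0.        ,   1.        ]]), 'k1': -0.18495325915747748, 'position': array([1.25192898, 0.71568059, 0.8872165 ]), 'attitude': array([-127.84952088,    1.04369854,  137.4689291 ])}
top {'mtx': array([[457.24157623,   0.        , 255.43833408],
       [  0.        , 457.24157623, 195.73605226],
       [  0.        ,   0.        ,   1.        ]]), 'k1': -0.16930315911680494, 'position': array([ 0.38651499, -0.01163342,  1.34206425]), 'attitude': array([-172.05236621,   -0.91748707,  -90.80853492])}
{'mtx': array([[318.28282213,   0.        , 256.35978637],
       [  0.        , 318.28282213, 187.67463997],
       [  0.        ,   0.        ,   1.        ]]), 'k1': -0.05911611463655693, 'hand_eye': array([[ 2.32710821e-04, -2.92773216e-01,  9.56181881e-01,
        -1.25952215e-01],
       [ 5.63255076e-04, -9.56181717e-01, -2.92773303e-01,
         7.34256864e-02],
       [ 9.99999814e-01,  6.06705814e-04, -5.76078324e-05,
         1.09947696e-03],
       [ 0.00000000e+00,  0.00000000e+00,  0.00000000e+00,
         1.00000000e+00]])}
```

View pics/top0b.png

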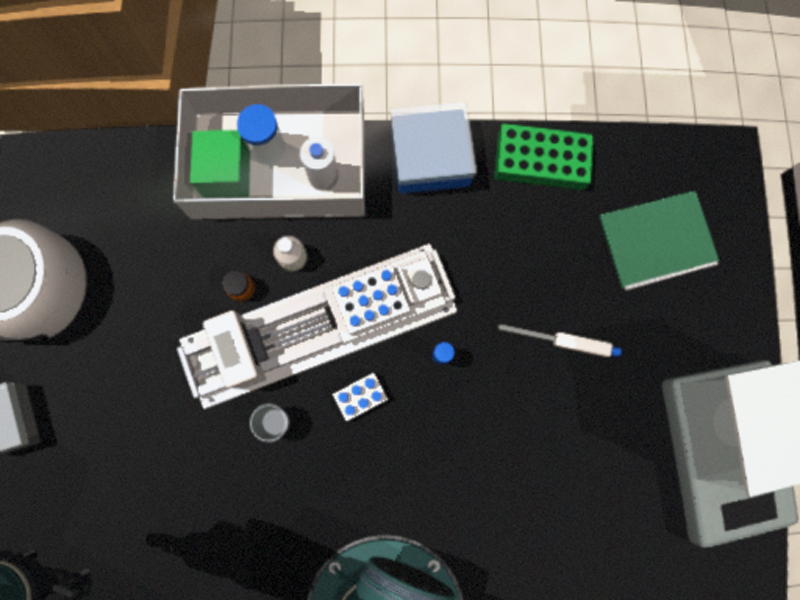

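View pics/scene0.png

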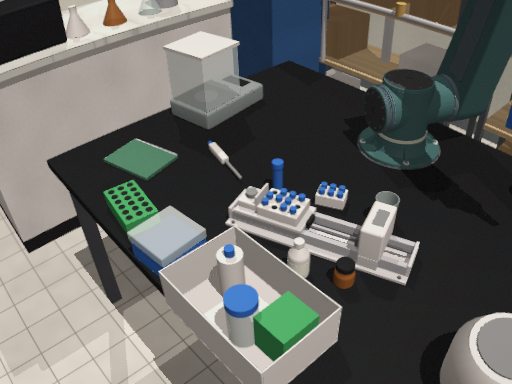

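The top view shows the rail running from lower left (reader, about 235,350) to upper right, with the button near (422,280) in the 800x600 picture. The scene view confirms this layout. Next I'll enlarge the rail area.

```bash
python3 - <<'E'
import cv2
a=cv2.imread("pics/top0.png")[150:265,108:300];cv2.imwrite("pics/top0c.png",cv2.resize(a,None,fx=4,fy=4,interpolation=cv2.INTER_CUBIC))
E
cat > h.py <<'E'
import numpy as np, cv2
from scipy.spatial.transform import Rotation as R
from bench import cams,status
def cam(n):
    c=cams.calibration(n)
    if n=="wrist":
        s=status.sense();T=np.eye(4);T[:3,:3]=R.from_euler("xyz",s["tcp_rot"],degrees=True).as_matrix();T[:3,3]=s["tcp_pos"]
        H=T@c["hand_eye"];return c,H[:3,:3],H[:3,3]
    return c,R.from_euler("xyz",c["attitude"],degrees=True).as_matrix(),c["position"]
def back(C,px,z):
    c,Rm,p=C;out=[]
    for (u,v),h in zip(px,np.broadcast_to(z,len(px))):
        d=cv2.undistortPoints(np.array([[[u,v]]],float),c["mtx"],np.array([c["k1"],0,0,0,0]),criteria=None) if 0 else None
        K=c["mtx"];q=np.array([(u-K[0,2])/K[0,0],(v-K[1,2])/K[1,1]]);s=q.copy()
        for _ in range(30): s=q/(1+c["k1"]*(s@s))
        w=Rm@np.array([s[0],s[1],1]);out.append(p+w*(h-p[2])/w[2])
    return np.array(out)
def proj(C,P):
    c,Rm,p=C
    return cv2.projectPoints(np.atleast_2d(P).astype(float),cv2.Rodrigues(Rm.T)[0],-Rm.T@p,c["mtx"],np.array([c["k1"],0,0,0]))[0][:,0]
E
sed -i '/criteria=None/d' h.py
```

```text
(no output)
```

View pics/top0c.png

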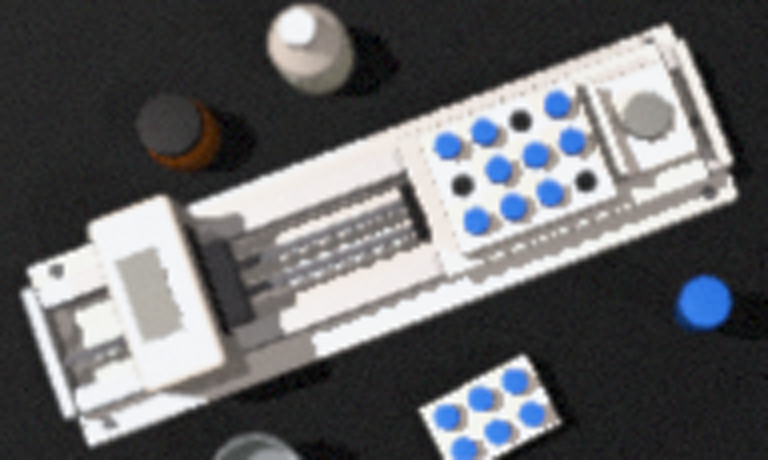

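Crop readings (4x enlargement):
- Button: (647,114)
- Stop top edge: about (241,280)
- Bumper: about (411,213)
- Rail corners: (735,198), (92,445), (30,268) and (668,28)

```bash
python3 - <<'E'
from h import *
C=cam("top")
px=np.array([(647,114),(241,280),(411,213),(735,196),(92,445),(30,268),(668,28),(705,302)],float)
px=(px+.5)/4-.5+[108,150]
W=back(C,px,[.088,.061,.056,.01,.01,.01,.01,.104]);print(W.round(4))
for a,b in((3,4),(6,5),(0,1)):
    d=W[b]-W[a];print(np.degrees(np.arctan2(d[1],d[0])),np.linalg.norm(d[:2]))
ctr=W[3:7].mean(0);y=(W[4]+W[5]-W[3]-W[6])[:2];y/=np.linalg.norm(y);x=np.array([y[1],-y[0]])
print("yaw rail",np.degrees(np.arctan2(y[1],y[0]))-90,y)
for w in W:print(((w-ctr)[:2]@x).round(4),((w-ctr)[:2]@y+.025).round(4))
E
```

```text
[[ 0.6104 -0.0737  0.088 ]
 [ 0.5     0.2131  0.061 ]
 [ 0.5469  0.0933  0.056 ]
 [ 0.5623 -0.1413  0.01  ]
 [ 0.3845  0.3315  0.01  ]
 [ 0.5147  0.3804  0.01  ]
 [ 0.6893 -0.0945  0.01  ]
 [ 0.4776 -0.11    0.104 ]]
110.60773270921796 0.5051975543567154
110.18718454388016 0.5059885077961884
111.04642242392072 0.30738297364957934
yaw rail 20.3972941486534 [-0.34852778  0.93729845]
0.0009 -0.181
-0.0025 0.1264
-0.0004 -0.0023
-0.0677 -0.2276
-0.0695 0.2776
0.0695 0.278
0.0677 -0.228
-0.1362 -0.1687
```

```bash
python3 - <<'E'
from h import *
s=status.sense();M=R.from_euler("xyz",s["tcp_rot"],degrees=True).as_matrix();print(M.round(3))
yaw=np.radians(20.6);rx=np.array([np.cos(yaw),np.sin(yaw),0])
for sg in(1,-1):
  for nm,z in(("across",sg*rx),("along",sg*np.array([-rx[1],rx[0],0]))):
    x=np.array([0,0,-1.]);T=np.c_[x,np.cross(z,x),z];print(nm,sg,(R.from_matrix(T@M.T)).as_rotvec().round(4),"camdir",T[:,1].round(2))
print((np.array([.611,-.074])-s["tcp_pos"][:2])*100)
E
```

```text
[[-0.    -0.967  0.255]
 [-0.001  0.255  0.967]
 [-1.     0.    -0.001]]
across 1 [ 6.000e-04 -8.000e-04 -9.534e-01] camdir [-0.35  0.94  0.  ]
along 1 [ 1.000e-03 -1.000e-04  6.174e-01] camdir [-0.94 -0.35 -0.  ]
across -1 [9.0000e-04 8.0000e-04 2.1882e+00] camdir [ 0.35 -0.94  0.  ]
along -1 [-1.0000e-04 -1.3000e-03 -2.5242e+00] camdir [0.94 0.35 0.  ]
[ 47.72340687 -58.14386788]
```

Call:
play_rows([
  [0,3,-3.6,0,0,0,-0.06],
  [0,6,-7.2,0,0,0,-0.12],
  [0,9,-10.8,0,0,0,-0.18],
  [0,12,-14.4,0,0,0,-0.24],
  [0,15,-18.2,0,0,0,-0.3],
  [0,18,-22,0,0,0,-0.36],
  [0,21,-25.6,0,0,0,-0.42],
  [0,24,-29.2,0,0,0,-0.48],
  [0,27,-32.8,0,0,0,-0.54],
  [0,30,-36.5,0,0,0,-0.6],
  [0,33,-40.2,0,0,0,-0.66],
  [0,36,-43.8,0,0,0,-0.72],
  [0,39,-47.5,0,0,0,-0.78],
  [0,42,-51.2,-1,0,0,-0.84],
  [0,45,-54.8,-2.5,0,0,-0.9],
  [0,47.7,-58.1,-4.8,0,0,-0.953],
  [0,47.7,-58.1,-4.8,0,0,-0.953],
  [0,47.7,-58.1,-4.8,0,0,-0.953],
])

```text
time_s: 2.35
tcp_pos: [0.6104, -0.0733, 0.1998]
tcp_rot: [154.7, 89.9, 175.4]
ft_force: [0.5, 0.4, -0.1]
gripper_width: -0.0001
```

```bash
python3 - <<'E'
from h import *
C=cam("wrist");a=cams.snapshot("wrist")[:,:,::-1].copy()
s=status.sense();print(s["tcp_pos"],s["tcp_rot"],s["ft_force"],s["gripper_width"],s["joints"].round(1))
print(proj(C,[[.6104,-.0737,.088],[.5,.2131,.061]]))
cv2.imwrite("pics/w1.png",cv2.resize(a,(768,576)))
E
```

```text
[ 0.61046421 -0.07300312  0.2002671 ] [ 165.08954475   89.95304901 -174.24224146] [-0.14457404 -0.01363878  0.16495143] -3.665529996043351e-05 [-14.4  24.9   4.9  70.   -0.   54.9]
[[ 254.24475915  190.61668268]
 [ 250.99473116 -247.12220471]]
```

View pics/w1.png

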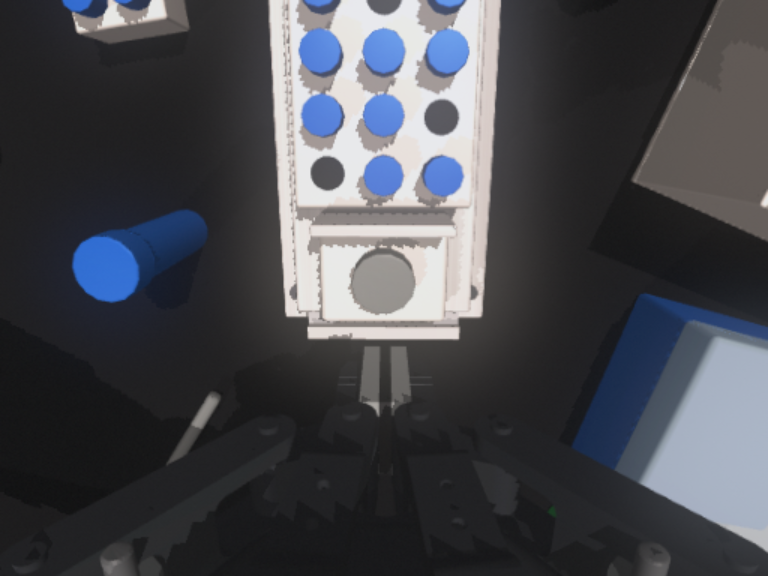

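The wrist view shows the button centred at (383,281) in the 768x576 picture, against a prediction of (381,286). The rail runs straight up the image.

```bash
python3 - <<'E'
from h import *
C=cam("wrist");print(back(C,[((383+.5)/1.5-.5,(281+.5)/1.5-.5)],.088))
T=C[1];y=T[:,1];print("image-up dir",-T[:,1],np.degrees(np.arctan2(-y[1],-y[0])))
def b(u,v,z):return back(C,[((u+.5)/1.5-.5,(v+.5)/1.5-.5)],z)[0]
for z,L in((.052,[(297,206,0)]),):pass
p=b(384.5,5,.08);q=b(384.5,315,.08);d=p-q;print(np.degrees(np.arctan2(d[1],d[0])))
s=status.sense();print(s["tcp_pos"])
E
```

```text
[[ 0.61023762 -0.07063524  0.088     ]]
image-up dir [-0.33808237  0.89454812 -0.29237642] 110.70340764584515
110.69138638300645
[ 0.61046421 -0.07300312  0.2002671 ]
```

Call:
play_rows([
  [0,0,0.1,-3,0,0,0],
  [0,0,0.1,-6,0,0,0],
  [0,0,0.1,-8,0,0,0],
  [0,0,0.1,-8.8,0,0,0],
  [0,0,0.1,-8.8,0,0,0],
  [0,0,0.1,-8.8,0,0,0],
])

```text
time_s: 3.15
tcp_pos: [0.6109, -0.0719, 0.1134]
tcp_rot: [-58.1, 90.0, -37.4]
ft_force: [-0.3, 0.6, 0.3]
gripper_width: 0.0003
```

Call:
play_rows([
  [0,0,0,-0.4,0,0,0],
  [0,0,0,-0.8,0,0,0],
  [0,0,0,-1.1,0,0,0],
  [0,0,0,-1.1,0,0,0],
])

```text
time_s: 3.65
tcp_pos: [0.6111, -0.072, 0.1025]
tcp_rot: [-46.6, 89.9, -25.9]
ft_force: [-1.0, 0.3, 5.8]
gripper_width: -0.0002
```

Call:
play_rows([
  [0,0,0,-0.2,0,0,0],
  [0,0,0,-0.37,0,0,0],
  [0,0,0,-0.37,0,0,0],
  [0,0,0,-0.37,0,0,0],
])

```text
time_s: 4.15
tcp_pos: [0.6111, -0.072, 0.0991]
tcp_rot: [-42.1, 89.9, -21.4]
ft_force: [-2.0, 0.4, 7.6]
gripper_width: -0.0003
```

Call:
play_rows([
  [0,0,0,-0.1,0,0,0],
  [0,0,0,-0.1,0,0,0],
  [0,0,0,-0.1,0,0,0],
])

```text
time_s: 4.53
tcp_pos: [0.6113, -0.0722, 0.0989]
tcp_rot: [-44.5, 89.8, -23.8]
ft_force: [-3.6, 0.9, 13.5]
gripper_width: 0.0001
```

Call:
play_rows([
  [0,0,0,-0.12,0,0,0],
  [0,-0.05,0.14,-0.12,0,0,0],
  [0,-0.18,0.47,-0.12,0,0,0],
  [0,-0.35,0.93,-0.12,0,0,0],
  [0,-0.53,1.4,-0.12,0,0,0],
  [0,-0.71,1.87,-0.12,0,0,0],
  [0,-0.88,2.34,-0.12,0,0,0],
  [0,-1.06,2.81,-0.12,0,0,0],
  [0,-1.24,3.27,-0.12,0,0,0],
  [0,-1.41,3.74,-0.12,0,0,0],
  [0,-1.41,3.74,-0.12,0,0,0],
])

```text
time_s: 5.9
tcp_pos: [0.5974, -0.0348, 0.0989]
tcp_rot: [-45.7, 89.8, -25.0]
ft_force: [-5.0, -0.2, 17.0]
gripper_width: -0.0001
```

```bash
python3 - <<'E'
from h import *
a=cams.snapshot("wrist")[:,:,::-1];t=cams.snapshot("top")[150:265,108:300,::-1]
t=cv2.resize(t,(600,360),interpolation=cv2.INTER_CUBIC)
b=cv2.resize(a[60:310,130:380],(240,240));c=np.zeros((360,800,3),np.uint8);c[:,:600]=t;c[:240,600:]=b[:,20:220]
cv2.imwrite("pics/m1.png",c);s=status.sense();print(s["tcp_pos"],s["ft_force"])
E
```

```text
[ 0.59746757 -0.03488301  0.09885835] [-4.49155051 -0.59402337 17.14716196]
```

View pics/m1.png

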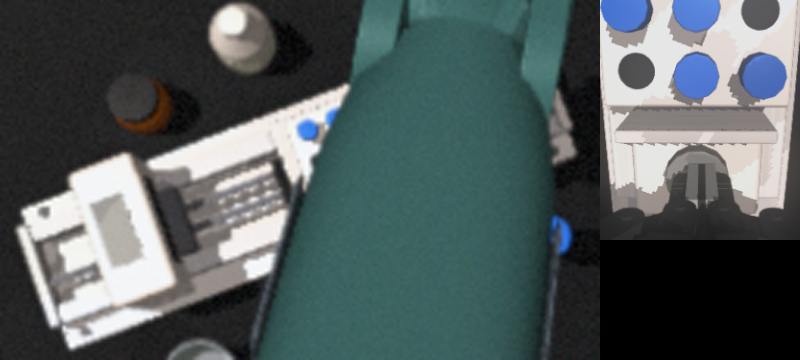

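The wrist inset shows the fingertips still on the pressed button, and the carriage has moved with the hand. I'll continue.

Call:
play_rows([
  [0,-0.05,0.14,-0.12,0,0,0],
  [0,-0.18,0.47,-0.12,0,0,0],
  [0,-0.35,0.93,-0.12,0,0,0],
  [0,-0.53,1.4,-0.12,0,0,0],
  [0,-0.71,1.87,-0.12,0,0,0],
  [0,-0.88,2.34,-0.12,0,0,0],
  [0,-1.06,2.81,-0.12,0,0,0],
  [0,-1.24,3.27,-0.12,0,0,0],
  [0,-1.41,3.74,-0.12,0,0,0],
  [0,-1.59,4.21,-0.12,0,0,0],
  [0,-1.77,4.68,-0.12,0,0,0],
  [0,-1.94,5.14,-0.12,0,0,0],
  [0,-2.12,5.61,-0.12,0,0,0],
  [0,-2.3,6.08,-0.12,0,0,0],
  [0,-2.47,6.55,-0.12,0,0,0],
  [0,-2.47,6.55,-0.12,0,0,0],
])

```text
time_s: 8.0
tcp_pos: [0.573, 0.0307, 0.0988]
tcp_rot: [-41.6, 89.7, -20.9]
ft_force: [-4.6, -0.5, 19.5]
gripper_width: -0.0001
```

```bash
python3 - <<'E'
from h import *
C=cam("wrist");a=cams.snapshot("wrist")[:,:,::-1];t=cams.snapshot("top")[170:250,108:218,::-1]
c=np.zeros((576,800,3),np.uint8);c[:384,:512]=a;c[384:,:264]=cv2.resize(t,(264,192),interpolation=cv2.INTER_CUBIC)
cv2.imwrite("pics/m2.png",c);s=status.sense();print(s["tcp_pos"],s["ft_force"])
E
```

```text
[0.57311667 0.03060735 0.09885036] [-5.16477988  0.84728993 18.71936976]
```

View pics/m2.png

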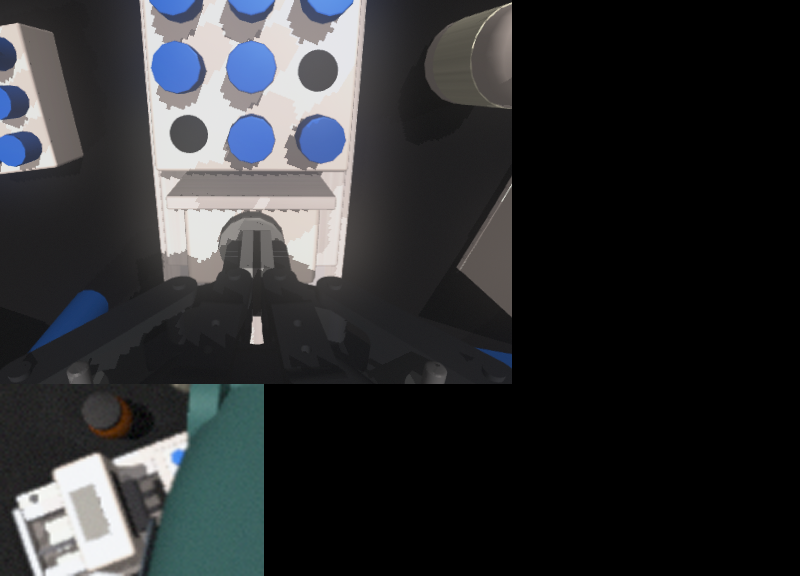

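The fingertips are still on the button, and the bumper has a small gap left to the stop. I'll approach in small steps and watch the force along the rail.

Call:
play_rows([
  [0,-0.11,0.28,-0.1,0,0,0],
  [0,-0.21,0.56,-0.1,0,0,0],
  [0,-0.32,0.84,-0.1,0,0,0],
  [0,-0.39,1.03,-0.1,0,0,0],
  [0,-0.39,1.03,-0.1,0,0,0],
])

```text
time_s: 8.72
tcp_pos: [0.5694, 0.0407, 0.0989]
tcp_rot: [-43.4, 89.6, -22.7]
ft_force: [-4.7, -0.6, 16.7]
gripper_width: -0.0001
```

Call:
play_rows([
  [0,-0.07,0.19,-0.1,0,0,0],
  [0,-0.14,0.37,-0.1,0,0,0],
  [0,-0.14,0.37,-0.1,0,0,0],
])

```text
time_s: 9.1
tcp_pos: [0.5681, 0.0441, 0.0989]
tcp_rot: [-45.9, 89.5, -25.2]
ft_force: [-4.8, -2.4, 17.1]
gripper_width: 0.0001
```

Call:
play_rows([
  [0,-0.07,0.19,-0.1,0,0,0],
  [0,-0.14,0.37,-0.1,0,0,0],
  [0,-0.14,0.37,-0.1,0,0,0],
])

```text
time_s: 9.48
tcp_pos: [0.5668, 0.0475, 0.0989]
tcp_rot: [-47.8, 89.4, -27.1]
ft_force: [-5.3, -1.9, 17.8]
gripper_width: 0.0
```

Call:
play_rows([
  [0,-0.07,0.19,-0.1,0,0,0],
  [0,-0.14,0.37,-0.1,0,0,0],
  [0,-0.14,0.37,-0.1,0,0,0],
])

```text
time_s: 9.85
tcp_pos: [0.5662, 0.0502, 0.0989]
tcp_rot: [-53.0, 89.2, -32.4]
ft_force: [-0.7, -7.7, 14.4]
gripper_width: -0.0002
```

```bash
python3 - <<'E'
from h import *
a=cams.snapshot("wrist")[:,:,::-1];t=cams.snapshot("top")[170:250,108:218,::-1];s0=cams.snapshot("scene")[150:290,210:430,::-1]
c=np.zeros((600,800,3),np.uint8);c[:250,:400]=cv2.resize(a[60:310,56:456],(400,250));c[:250,400:744]=cv2.resize(t,(344,250),interpolation=cv2.INTER_CUBIC)
c[250:600,:550]=cv2.resize(s0,(550,350),interpolation=cv2.INTER_CUBIC)
cv2.imwrite("pics/m3.png",c)
for i in range(3):
  s=status.sense();print(s["tcp_pos"],s["ft_force"])
E
```

```text
[0.56623054 0.05020943 0.09889333] [-1.27093131 -7.48585442 14.59965065]
[0.56623054 0.05020943 0.09889333] [-1.27093131 -7.48585442 14.59965065]
[0.56623054 0.05020943 0.09889333] [-1.27093131 -7.48585442 14.59965065]
```

View pics/m3.png

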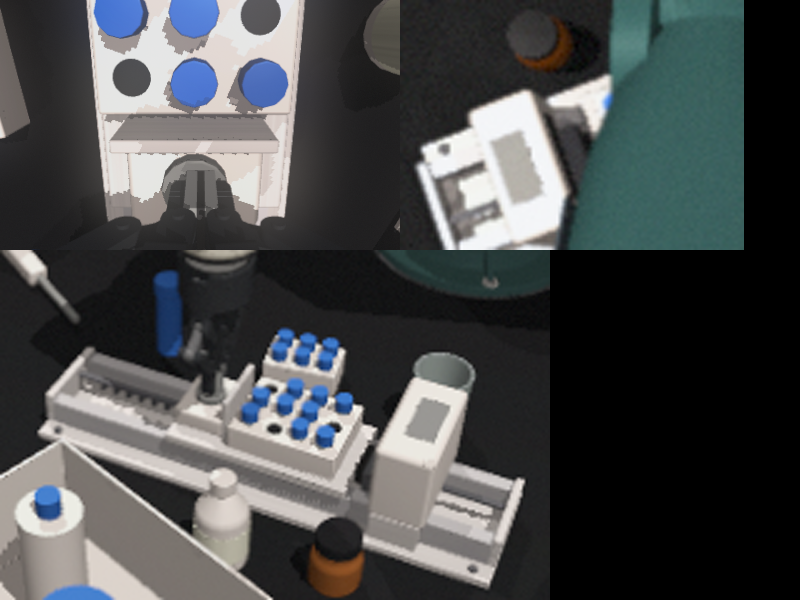

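The force along the rail has jumped to about -7 N after 130 mm of travel, so the bumper is probably at the stop. I'll check with slightly more push.

Call:
play_rows([
  [0,-0.05,0.14,-0.15,0,0,0],
  [0,-0.11,0.28,-0.15,0,0,0],
  [0,-0.11,0.28,-0.15,0,0,0],
])

```text
time_s: 10.38
tcp_pos: [0.5663, 0.0515, 0.0988]
tcp_rot: [-57.0, 89.0, -36.4]
ft_force: [-1.2, -10.5, 18.1]
gripper_width: -0.0003
```

```bash
python3 - <<'E'
from h import *
a=cams.snapshot("wrist")[:,:,::-1];t=cams.snapshot("top")[195:250,130:200,::-1];s0=cams.snapshot("scene")[190:270,330:410,::-1]
c=np.zeros((600,800,3),np.uint8);c[:200,:400]=a[110:310,56:456];c[:275,410:760]=cv2.resize(t,(350,275),interpolation=cv2.INTER_CUBIC)
c[210:600,:390]=cv2.resize(s0,(390,390),interpolation=cv2.INTER_CUBIC)
cv2.imwrite("pics/m4.png",c)
E
```

```text
(no output)
```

View pics/m4.png

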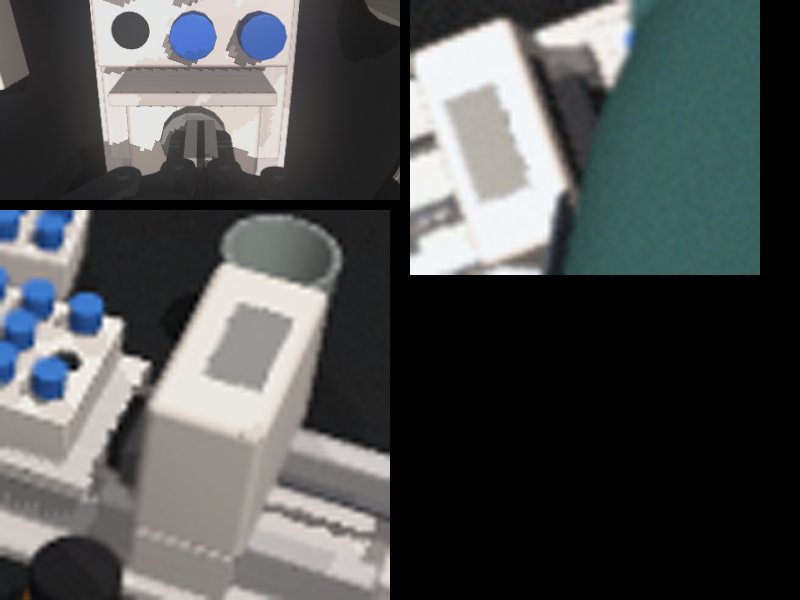

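The force grew to about -9.5 N with almost no motion, and the pictures show the deck front at the stop. Now I'll release straight up with a slight forward bias.

Call:
play_rows([
  [0,-0.04,0.1,0,0,0,0],
  [0,-0.04,0.1,0.2,0,0,0],
  [0,-0.04,0.1,0.4,0,0,0],
  [0,-0.04,0.1,0.7,0,0,0],
  [0,-0.04,0.1,1.2,0,0,0],
  [0,0,0,2.5,0,0,0],
  [0,0,0,5,0,0,0],
  [0,0,0,8,0,0,0],
  [0,0,0,10,0,0,0],
  [0,0,0,10,0,0,0],
])

```text
time_s: 11.78
tcp_pos: [0.567, 0.0515, 0.2005]
tcp_rot: [-51.9, 88.9, -31.3]
ft_force: [-0.2, 0.3, 0.0]
gripper_width: -0.0005
```

```bash
python3 - <<'E'
from h import *
C=cam("wrist");a=cams.snapshot("wrist")[:,:,::-1];s=status.sense();print(s["tcp_pos"],s["ft_force"])
y=np.array([-.353,.9356]);b=np.array([.611,-.0722])
# expected button top if up/down for 130 mm of travel
np.savez("w.npz",R=C[1],p=C[2])
cv2.imwrite("pics/w5.png",cv2.resize(a,(768,576)))
E
```

```text
[0.56644757 0.05155185 0.19932427] [ 0.02948905 -0.62720237 -0.21667016]
```

View pics/w5.png

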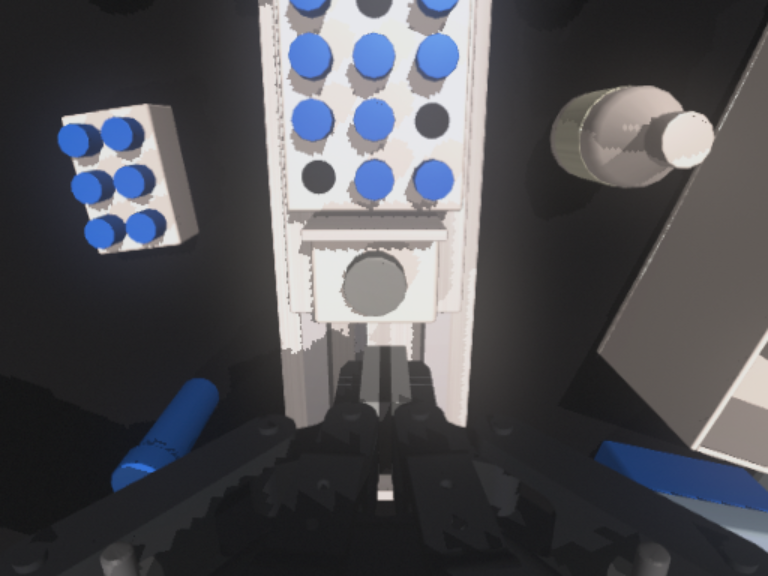

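The hand is clear. The button is at (374,283), with the rack and the other objects in place. I'll retract so the top camera can see.

Call:
play_rows([
  [0,0,0,3,0,0,0],
  [0,-3,3.2,5,0,0,0],
  [0,-6,6.3,5,0,0,0],
  [0,-9,9.5,5,0,0,0],
  [0,-12,12.7,5,0,0,0],
  [0,-15,15.8,5,0,0,0],
  [0,-18,19,5,0,0,0],
  [0,-21,22.2,5,0,0,0],
  [0,-24,25.3,5,0,0,0],
  [0,-27,28.5,5,0,0,0],
  [0,-30,31.7,5,0,0,0],
  [0,-33,34.8,5,0,0,0],
  [0,-36,38,5,0,0,0],
  [0,-39,41.2,5,0,0,0],
  [0,-43,45.5,5,0,0,0],
  [0,-43,45.5,5,0,0,0],
  [0,-43,45.5,5,0,0,0],
])

```text
time_s: 13.95
tcp_pos: [0.1363, 0.5061, 0.2485]
tcp_rot: [-59.2, 88.9, -38.6]
ft_force: [0.1, 0.0, -0.2]
gripper_width: 0.0001
```

```bash
python3 - <<'E'
from h import *
t=cams.snapshot("top")[:,:,::-1];s0=cams.snapshot("scene")[:,:,::-1]
old=cv2.imread("pics/scene0.png")
cv2.imwrite("pics/top_f.png",t);cv2.imwrite("pics/scene_f.png",s0)
c=np.zeros((600,800,3),np.uint8)
c[:345,:576]=cv2.resize(t[150:265,108:300],(576,345),interpolation=cv2.INTER_CUBIC)
c[350:600,:400]=cv2.resize(s0[180:242,230:330],(400,250),interpolation=cv2.INTER_CUBIC)
c[350:600,400:]=cv2.resize(old[170:232,215:315],(400,250),interpolation=cv2.INTER_CUBIC)
cv2.imwrite("pics/f.png",c)
E
```

```text
(no output)
```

View pics/f.png

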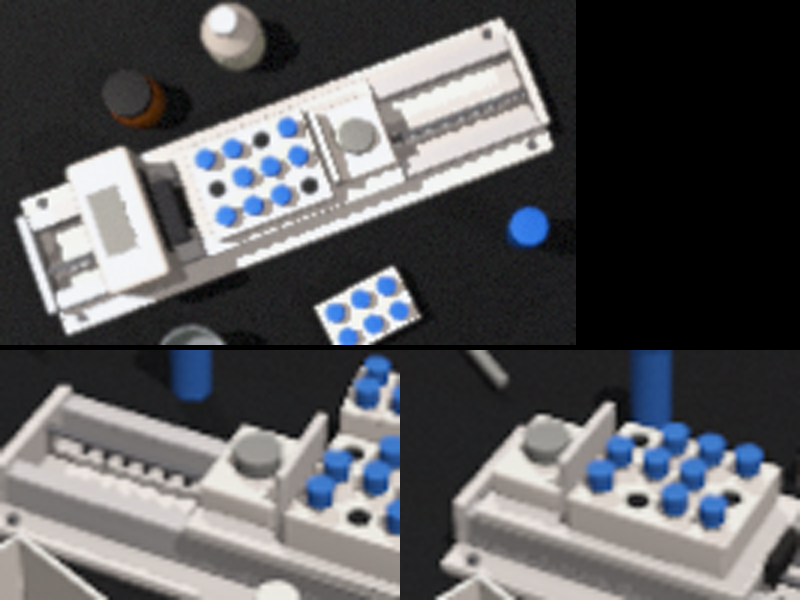

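```bash
python3 - <<'E'
from h import *
w=back(cam("top"),[((357+.5)/3-.5+108,(137+.5)/3-.5+150)],.088)[0];d=w-np.array([.6104,-.0737,.088])
print(w,d@[-.353,.9356,0])
from bench import job
print(job.job_done())
E
```

```text
[0.56338728 0.04547238 0.088     ] 0.12809316651516253
the job is handed in; nothing more can be done
None
```

The carriage is at the end stop under the reader, the lock button has sprung back up, and the hand is back near its start pose, clear of everything. I handed the job in at about 14 s of the 42 s allowed.

- **Slide:** I pressed the button fully down with the closed fingertips at about 13–20 N and kept it down all the way. The recorded fingertip height stayed at 98.8–98.9 mm at every check. I dragged the carriage along the rail by friction.
- **Stop contact:** The force along the rail jumped to about -7 N after 130 mm of hand travel, then to about -9.5 N when I pushed a little more. The hand moved only about 1 mm of a 3 mm command. I then released straight up.
- **Final checks:** The last top view shows the bumper against the stop. The last scene view shows the button standing as far above its housing as at the start. The rack and the neighbouring objects in view are where they were, and the force on the tool is about zero.
- **Disagreement:** The top camera puts the button 128 mm from where it started, against 130 mm from the hand. That is within the camera's accuracy plus a small fingertip slip. I judged the lock by the button's height in the picture and did not test it by pushing the carriage.

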